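Uncover a heating-block insert and present it bore-up

ROBOT

A 7-joint arm with a two-finger parallel gripper is mounted at the origin on a cart in front of the work surface, level with it; the furniture and walls round the work are solid. World frame = base frame: x ahead of the robot, y to its left, z up, the work surface at z = 0. Lengths are in m, angles in rad, forces in N, time in s.
With the tool pointing down it reaches from about 0.4 to 0.85 m from the base axis. Payload 4.5 kg.
Tool frame: the origin (TCP) lies on the centre line of the jaws, within the pads' length; the fingertips stand 11 mm ahead of it and the grasp point (between the pads) lies 8 mm behind it; z points along the fingers, y is the direction in which the jaws open and shut (so a half turn about z gives the same grasp; the last joint's range is limited). The gripper opens to 88 mm and grips with 3 to 60 N. Pads are 18 mm wide; open, the fingers measure 123 mm over their backs; the gripper's body (75 mm by 187 mm) begins 45 mm behind the grasp point.
Start: joints at [-1.194, 0.689, -0.195, 1.565, 0.157, 0.902, -0.215], TCP at [0.21, 0.589, 0.25] pointing down, gripper open.
Joint ranges: [-3.01, 3.01], [-0.46, 2.08], [-1.47, 1.51], [0.13, 2.56], [-1, 4.14], [0.04, 2.09], [-2.66, 2.66]. Speed limits (rad/s): [2.57, 2.57, 3.14, 3.14, 3.14, 3.14, 3.14].

INTERFACE

Orientations are given as a unit quaternion [x, y, z, w].
In Python, from plant import r, snapshot gives the robot as it stands.
- The arm moves only by the tool drive_tool, never from a script. Its argument "commands" is a list of rows, each an object of numbers: "wx", "wy", "wz": the turn, a rotation vector about the tool's x, y, z in rad; "dx", "dy", "dz": the shift along the tool's x, y, z in m; "claw": the opening, from 0 (shut) to 1 (fully open). A call has 1 to 12 rows; each row shifts and turns the commanded pose from where the row before left it, along the tool's axes as they then stand; what a row does not reach is not made up. A row lasts 1/10 s, in which the tool goes at most 50 mm and 8.59 degrees, less where a joint would pass 70% of its speed; a pose out of reach is approached as far as the arm can. A call is refused whole if a number of a shift passes 0.05 or a number of a turn 0.15, either way. A call with a gripper value outside its range is refused whole. The fingers move at their own pace and stop on an object; "grip_force" is the grip in N (left out, the last holds). Time passes only in rows, so rows that do not move let the fingers close. It gives the time, the measured TCP pose, the force and the opening at its end, in the units of the state.
- r.get_state(): the state, without advancing time (a new reading comes with each control period).
- snapshot(name): name is "scene" or "top" or "wrist"; returns a dict with "color" (420x560x3 uint8, red, green, blue), "fx", "fy", "cx", "cy" (pixels), "world_to_cam" (4x4, takes a point from world to camera coordinates); the wrist camera has in their place "T_tool_cam" (4x4, takes a point from camera to tool coordinates, whose origin is the TCP and whose axes are the flange's). Camera axes: x right, y up, looking along -z (the intrinsics and any distortion apply to the point x, -y, -z); pixel columns grow to the right and rows downward; lengths in m; the calibration is good to about 2 mm. A picture is of the moment at which its call begins: read the wrist's pose just before it. There is no depth.
- r.finish_job(): hands the job in, once; it reports no verdict.
The state is a dict: "clock": time; "q": joint angles; "qd": joint speeds; "joint_torque": joint torques, N m; "tool_pos": TCP position; "eef_rot": TCP orientation; "contact_force": force on the tool from outside, world axes, zero at the start; "moment": the same for the moment, N m; "opening": opening from 0.0 (shut) to 1.0 (fully open).
Only numpy, scipy, OpenCV 4.12 (cv2) and the standard library are available. Lean on these libraries where they do the work, as an engineer would, in place of code of your own. Each camera call takes 0.05 s, during which the arm holds its last target. There are 200 camera calls.

TASK

Lift the loose cover off the round base plate by its knob and set it aside, right way up, on free bench. Under it lies a square metal heating-block insert with a blind bore in one of its two ends, facing any way: find that end, pick the insert up and turn it so that the bore points straight up, ready to receive a vial, and finish while still holding it like that, still and at least 15 cm above the bench. Let neither the cover nor the insert fall, and do not push the other things about.

Things in the scene. Friction and masses are not known exactly. Their poses are not given: they have to be found in the camera images.
- base: Fixed round dark steel base plate, 172 mm across, on the bench. Origin at the centre of its underside, z up. Its raised middle (142 mm across) is a flat floor 8 mm above the bench; the ledge round it, on which the cover's rim rests, is 4 mm high. The bench to its left (+y), 0.2 to 0.42 m left of the robot's centre line and 0.36 to 0.60 m ahead of the robot, is clear at the start.
- cover: Loose round aluminium cover (deep lid, open below), 158 to 162 mm across, body 60 mm high, 93 mm with its knob, 0.15 to 0.3 kg. Origin at the centre of its lower rim, z up (toward the knob). At the start it stands on the base plate's ledge, 4 mm above the bench, hiding the insert. Its roof is 56 mm above its rim inside.
- cover_knob (a point): Centre of the gripping part of the cover's black knob: round, 28 mm across and about 20 mm high (72 to 93 mm above the cover's lower rim; this point is 81 mm above it, on the axis), on a thinner neck. z up.
- insert: Plain aluminium bar 64 mm long, 38 x 38 mm square, 0.12 to 0.24 kg, lying on one of its long sides on the base plate's floor under the cover, turned any way. Origin at the bar's centre (19 mm above that floor at the start). x runs along the bar: the end at +x has the round blind bore (24 mm wide, 46 mm deep, walls 7 mm), the end at -x is closed and flat. y and z are square to the long sides.
- weigh_bottle_a: Bystander: small glass weighing bottle with lid, 42 mm across, 58 mm high; origin at the centre of its underside.
- weigh_bottle_b: Bystander: a second such weighing bottle; origin at the centre of its underside.
- petri: Bystander: petri dish, 60 mm across, 15 mm high; origin at the centre of its underside.
- boat: Bystander: square white weighing boat, 62 x 62 x 16 mm; origin at the centre of its underside.
- lab_timer: Bystander: white lab timer, 58 x 64 x 19 mm, behind the base plate; origin at the centre of its underside.
- steel_scoop: Bystander: steel weighing scoop, 145 mm long (along y), 22 mm wide, 11 mm high, behind the clear bench at the left; origin at the middle of its underside.
Not all that is in view belongs to the job. Of the things that look like the cover, take the one that is farthest to the robot's left at the start.

How it is judged:
On the way:
1. the cover stands right way up on the bench beside the base plate, let go (height (world z) of cover below 0.008 m and angle between cover's own z axis and vertical below 0.06 rad and horizontal distance between cover and base above 0.16 m and linear speed of cover below 0.03 m/s and contact force between cover and the arm below 0.3 N and contact force between cover and the fingers below 0.3 N), for 0.2 s.
At the end, for the whole second after the job is handed in: The robot holds the insert in its fingers, still, its centre more than 14 cm above the bench, the bore pointing up within 15 degrees, nothing else carrying it; the cover stands upright on the bench, let go, its axis more than 16 cm from the base plate's (all of step 1 and height (world z) of insert above 0.14 m and angle between insert's own x axis and vertical below 0.26 rad and contact force between insert and the fingers above 1 N and linear speed of insert below 0.03 m/s and angular speed of insert below 0.2 rad/s and contact force between insert and cover below 0.1 N and contact force between insert and base below 0.1 N); the arm keeps its last pose, push and grip.
It fails at once if the cover is tipped by more than 35 degrees (angle between cover's own z axis and vertical above 0.6 rad).
It fails at once if the cover falls (contact force between cover and the fingers below 0.2 N and linear speed of cover above 0.6 m/s).
It fails at once if the insert falls (contact force between insert and the fingers below 0.2 N and linear speed of insert above 0.6 m/s).
It fails at once if another thing is pushed more than 3 cm (distance of any of weigh_bottle_a, weigh_bottle_b, petri, boat, lab_timer, steel_scoop from where it was at the start of the episode above 0.03 m).
It also fails if it takes over 69 s, if anything falls off the work surface, if the arm or the gripper's body presses on something with over 40 N, if the wrist force passes 120 N, or if a joint passes its speed limit or range.

## Working session

There is one attempt and no reset: what is moved stays moved. The work goes in short steps, Python scripts to look and compute and a tool call to move; the robot and the scene stay as the last step left them, time stands still between calls to the robot, and variables do not carry over. Pictures are saved under pics/ and viewed, on a budget of 10 in all, crops included, one or two more only if the job needs it, and the job is handed in when it is done.

Besides the shell and the picture viewer there is one more tool, called after "Emit:" in YAML: its name, and indented under it one key for each argument. drive_tool: Moves the arm, as the interface text tells. Its arguments: {"type":"object","properties":{"commands":{"type":"array","items":{"type":"object","properties":{"wx":{"type":"number"},"wy":{"type":"number"},"wz":{"type":"number"},"dx":{"type":"number"},"dy":{"type":"number"},"dz":{"type":"number"},"claw":{"type":"number"}}}},"grip_force":{"type":"number"}},"required":["commands"]}

```bash
mkdir -p pics; ls
cat > h.py <<'E'
import numpy as np,cv2
from plant import r,snapshot
from scipy.spatial.transform import Rotation as R
def cam(name):
    s=r.get_state(); c=snapshot(name)
    if 'world_to_cam' in c: T=np.linalg.inv(np.array(c['world_to_cam']))
    else:
        W=np.eye(4);W[:3,:3]=R.from_quat(s['eef_rot']).as_matrix();W[:3,3]=s['tool_pos'];T=W@np.array(c['T_tool_cam'])
    c['T']=T; return c
def ray(c,u,v,z):
    d=c['T'][:3,:3]@np.array([(u-c['cx'])/c['fx'],-(v-c['cy'])/c['fy'],-1]);o=c['T'][:3,3]
    return o+d*(z-o[2])/d[2]
def proj(c,p):
    q=np.linalg.inv(c['T'])@np.append(p,1); return c['cx']+c['fx']*q[0]/-q[2],c['cy']-c['fy']*q[1]/-q[2]
def save(c,n): cv2.imwrite('pics/'+n,c['color'][:,:,::-1])
E
python3 - <<'E'
from h import *
import pickle
for n in('top','scene'):
    c=cam(n);save(c,n+'1.png');pickle.dump(c,open(n+'.pkl','wb'))
    print({k:v for k,v in c.items() if k!='color'})
print(r.get_state())
E
```

```text
pics
{'fx': 429.5354839062233, 'fy': 429.5354839062233, 'cx': 278.89459893291803, 'cy': 209.26937568185298, 'world_to_cam': array([[ 0.00750397, -0.99980839,  0.01807958, -0.13171047],
       [ 0.99644548,  0.00899334,  0.08375877, -0.53665775],
       [-0.08390532,  0.0173868 ,  0.99632203, -1.32896155],
       [ 0.        ,  0.        ,  0.        ,  1.        ]]), 'T': array([[ 0.00750397,  0.99644548, -0.08390532,  0.4242316 ],
       [-0.99980839,  0.00899334,  0.0173868 , -0.1037525 ],
       [ 0.01807958,  0.08375877,  0.99632203,  1.37140474],
       [ 0.        ,  0.        ,  0.        ,  1.        ]])}
{'fx': 505.8557480195899, 'fy': 505.8557480195899, 'cx': 280.8648346845443, 'cy': 210.04169136946163, 'world_to_cam': array([[ 0.68246136, -0.73089807,  0.00587498, -0.47614286],
       [ 0.46856965,  0.44365808,  0.76394371, -0.27031054],
       [-0.56097146, -0.51860922,  0.64525615, -1.0789248 ],
       [ 0.        ,  0.        ,  0.        ,  1.        ]]), 'T': array([[ 0.68246136,  0.46856965, -0.56097146, -0.1536376 ],
       [-0.73089807,  0.44365808, -0.51860922, -0.78762679],
       [ 0.00587498,  0.76394371,  0.64525615,  0.90548223],
       [ 0.        ,  0.        ,  0.        ,  1.        ]])}
{'clock': 0.1, 'q': array([-1.19420648,  0.68989115, -0.19452938,  1.5662313 ,  0.15735546,
        0.90253258, -0.21511241]), 'qd': array([-0.00068053, -0.00150713,  0.00061722, -0.00296765, -0.00032508,
        0.00090621,  0.00012033]), 'joint_torque': array([-2.50931218e-03, -5.28501606e+01, -1.27204008e+00, -1.53838795e+01,
       -5.27372409e-02,  1.88965685e-03,  5.52368613e-05]), 'tool_pos': array([0.20993624, 0.58809887, 0.2489984 ]), 'eef_rot': array([ 1.70505501e-01,  9.85356373e-01, -8.30349237e-04, -6.05219019e-05]), 'contact_force': array([0.12547976, 0.26117534, 0.3186489 ]), 'moment': array([-0.01198098, -0.04708407,  0.00835681]), 'opening': 0.9986391916934599}
```

View pics/top1.png

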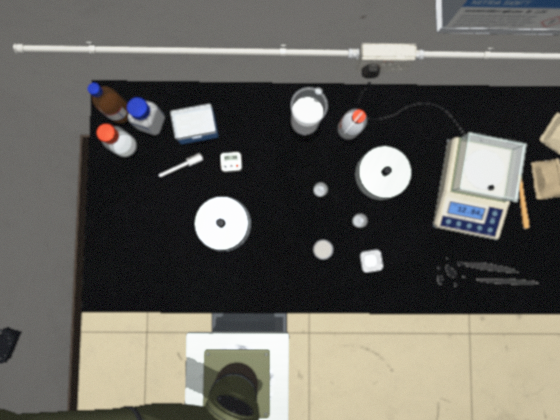

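View pics/scene1.png

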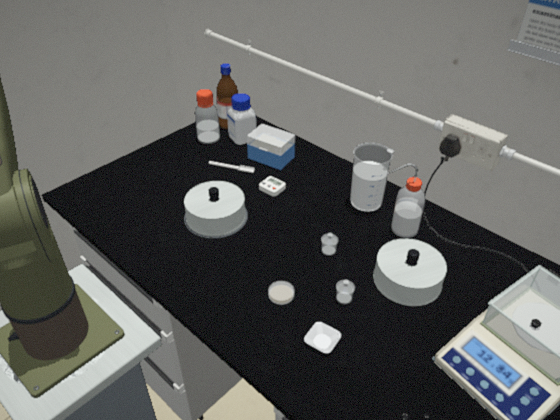

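Top view: the left cover has its knob at about (221,223), with the other cover at (384,172). In the scene view the left cover's knob is at (214,194), the scoop is at (232,166) and the timer at (272,186). The bench to the left of the cover is clear.

Run:
```python
from h import *
import pickle
for n,b in(('top',(185,190,70,66)),('scene',(180,178,72,60))):
    c=pickle.load(open(n+'.pkl','rb'));x,y,w,h=b
    g=cv2.cvtColor(c['color'],cv2.COLOR_RGB2GRAY)[y:y+h,x:x+w]
    m=(g>120).astype(np.uint8)
    cs,_=cv2.findContours(m,cv2.RETR_EXTERNAL,cv2.CHAIN_APPROX_NONE);k=max(cs,key=cv2.contourArea)
    e=cv2.fitEllipse(k);fill=cv2.drawContours(np.zeros_like(m),[k],-1,1,-1)
    nl,lab,st,ce=cv2.connectedComponentsWithStats(((g<90)&(cv2.erode(fill,np.ones((5,5)))>0)).astype(np.uint8))
    print(n,e[0][0]+x,e[0][1]+y,e[1])
    if n=='top':print('roof/base',ray(c,e[0][0]+x,e[0][1]+y,.064),ray(c,e[0][0]+x,e[0][1]+y,.05))
    for i in range(1,nl):print(st[i],ce[i]+[x,y],ray(c,*(ce[i]+[x,y]),.09))
    if n=='top':
        for p in((221,223),(90,223),(80,310),(180,166),(160,175),(201,158),(231,161),(195,123)):print(p,ray(c,*p,.0))
s=r.get_state();print(R.from_quat(s['eef_rot']).as_matrix())
c=cam('wrist');print(c['T_tool_cam'],c['fx'])
```

```text
top 221.30701065063477 222.82203674316406 (52.692989349365234, 54.074790954589844)
roof/base [0.49141671 0.04818339 0.064     ] [0.49213614 0.04981036 0.05      ]
[32 30  8  7 35] [220.54285714 222.77142857] [0.4902123  0.04743593 0.09      ]
(221, 223) [0.49412949 0.05658689 0.        ]
(90, 223) [0.49062986 0.47099429 0.        ]
(80, 310) [0.21906179 0.48996365 0.        ]
(180, 166) [0.67659518 0.19168158 0.        ]
(160, 175) [0.64666766 0.25483725 0.        ]
(201, 158) [0.70344553 0.12490387 0.        ]
(231, 161) [0.69471256 0.02813653 0.        ]
(195, 123) [0.81843768 0.14693848 0.        ]
scene 215.06954956054688 206.22357368469238 (54.584320068359375, 58.20157241821289)
[ 29   9  10  15 117] [213.41025641 194.1025641 ] [0.48190882 0.03845419 0.09      ]
[[-9.41855741e-01  3.36017263e-01 -4.02429509e-04]
 [ 3.36017464e-01  9.41854369e-01 -1.61574119e-03]
 [-1.63886942e-04 -1.65701846e-03 -9.99998614e-01]]
[[-8.40437385e-04  9.66432255e-01  2.56920201e-01  6.50122448e-02]
 [ 9.99998789e-01  1.14869575e-03 -1.04974328e-03  6.98153119e-04]
 [-1.30962891e-03  2.56919007e-01 -9.66432051e-01 -1.33296287e-01]
 [ 0.00000000e+00  0.00000000e+00  0.00000000e+00  1.00000000e+00]] 324.05251777322076
```

Emit:
drive_tool:
  commands:
    - {"wz":-0.0855}
    - {"wz":-0.0855}
    - {"wz":-0.0855}
    - {"wz":-0.0855}
    - {"dx":-0.02,"dy":-0.035}
    - {"dx":-0.02,"dy":-0.035}
    - {"dx":-0.02,"dy":-0.035}
    - {"dx":-0.02,"dy":-0.035}
    - {"dx":-0.02,"dy":-0.035}
    - {"dx":-0.02,"dy":-0.035}
    - {"dx":-0.02,"dy":-0.035}
    - {"dx":-0.02,"dy":-0.035}
  grip_force: 30

```text
validation failed for argument at $.co...
```

Emit:
drive_tool:
  commands:
    - {"dx":-0.02,"dy":-0.035}
    - {"dx":-0.02,"dy":-0.035}
    - {"dx":-0.02,"dy":-0.035}
    - {"dx":-0.02,"dy":-0.035}
    - {"dx":-0.02,"dy":-0.035}
    - {"dx":-0.02,"dy":-0.035}
    - {"dy":-0.02}
    - {}
    - {}

```text
validation failed for argument at $.co...
```

Emit:
drive_tool:
  commands:
    - {"dx":0,"dy":0,"dz":0,"wx":0,"wy":0,"wz":-0.0855,"claw":1}
    - {"dx":0,"dy":0,"dz":0,"wx":0,"wy":0,"wz":-0.0855,"claw":1}
    - {"dx":0,"dy":0,"dz":0,"wx":0,"wy":0,"wz":-0.0855,"claw":1}
    - {"dx":0,"dy":0,"dz":0,"wx":0,"wy":0,"wz":-0.0855,"claw":1}
  grip_force: 30

```text
clock: 0.55
tool_pos: [0.21, 0.5884, 0.2494]
eef_rot: [-0.001, 1.0, -0.0, -0.0]
contact_force: [0.4, 0.2, -0.2]
opening: 1.003
```

Emit:
drive_tool:
  commands:
    - {"dx":-0.02,"dy":-0.04,"dz":0,"wx":0,"wy":0,"wz":0,"claw":1}
    - {"dx":-0.02,"dy":-0.04,"dz":0,"wx":0,"wy":0,"wz":0,"claw":1}
    - {"dx":-0.02,"dy":-0.04,"dz":0,"wx":0,"wy":0,"wz":0,"claw":1}
    - {"dx":-0.02,"dy":-0.04,"dz":0,"wx":0,"wy":0,"wz":0,"claw":1}
    - {"dx":-0.02,"dy":-0.04,"dz":0,"wx":0,"wy":0,"wz":0,"claw":1}
    - {"dx":-0.02,"dy":-0.04,"dz":0,"wx":0,"wy":0,"wz":0,"claw":1}
    - {"dx":-0.02,"dy":-0.04,"dz":0,"wx":0,"wy":0,"wz":0,"claw":1}
    - {"dx":-0.02,"dy":-0.04,"dz":0,"wx":0,"wy":0,"wz":0,"claw":1}
    - {"dx":-0.02,"dy":-0.04,"dz":0,"wx":0,"wy":0,"wz":0,"claw":1}
    - {"dx":-0.02,"dy":-0.04,"dz":0,"wx":0,"wy":0,"wz":0,"claw":1}
    - {"dx":-0.02,"dy":-0.04,"dz":0,"wx":0,"wy":0,"wz":0,"claw":1}
    - {"dx":0,"dy":0,"dz":0,"wx":0,"wy":0,"wz":0,"claw":1}

```text
clock: 1.75
tool_pos: [0.432, 0.1413, 0.2492]
eef_rot: [0.006, 1.0, -0.002, -0.0]
contact_force: [-0.5, -0.2, -0.8]
opening: 1.001
```

Emit:
drive_tool:
  commands:
    - {"dx":-0.03,"dy":-0.047,"dz":0.02,"wx":0,"wy":0,"wz":0,"claw":1}
    - {"dx":-0.03,"dy":-0.047,"dz":0.02,"wx":0,"wy":0,"wz":0,"claw":1}
    - {"dx":0,"dy":0,"dz":0,"wx":0,"wy":0,"wz":0,"claw":1}
    - {"dx":0,"dy":0,"dz":0,"wx":0,"wy":0,"wz":0,"claw":1}
    - {"dx":0,"dy":0,"dz":0,"wx":0,"wy":0,"wz":0,"claw":1}

```text
clock: 2.25
tool_pos: [0.4798, 0.0709, 0.2162]
eef_rot: [-0.001, 1.0, 0.001, -0.0]
contact_force: [-0.7, 0.2, 0.3]
opening: 0.999
```

Run:
```python
from h import *
c=cam('wrist');save(c,'w1.png');s=r.get_state();print(s['tool_pos'],s['eef_rot'],s['q'])
for p in((.4905,.0475,.097),):print(proj(c,np.array(p)))
g=cv2.cvtColor(c['color'],cv2.COLOR_RGB2GRAY)
cir=cv2.connectedComponentsWithStats((g<70).astype(np.uint8))
for i in range(1,cir[0]):
    if cir[2][i][4]>200:print(cir[2][i],cir[3][i],ray(c,*cir[3][i],.092))
```

```text
[0.47977391 0.07111644 0.2163564 ] [-1.16854160e-03  9.99999119e-01  6.13557719e-04  1.44612502e-04] [-0.02206155  0.57570392 -0.34179133  2.01057187  0.32400598  0.60630382
  0.99191744]
(np.float64(250.5968870914475), np.float64(224.43674237028787))
[     0      0    560    420 196056] [281.07229057 200.04727731] [0.47131878 0.07226463 0.092     ]
[241 202  30  24 259] [255.88803089 209.49034749] [0.47922945 0.05165659 0.092     ]
```

View pics/w1.png

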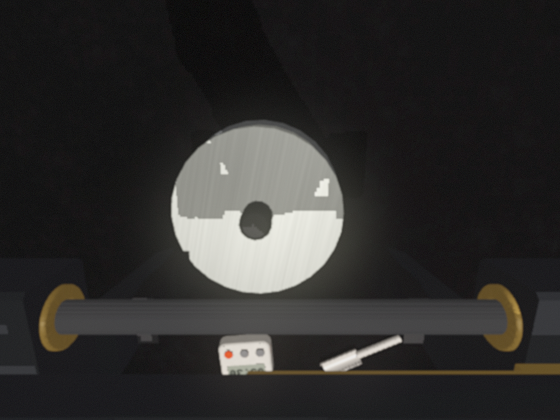

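The knob is at about (256,220) in the wrist view. The roof disc spans columns 171–344 and rows 121–294, and nothing lies close around it.

Run:
```python
from h import *
c=cam('wrist')
print('roof',ray(c,257.5,208,.064),ray(c,171,208,.064),ray(c,344,208,.064));print('knobtop',ray(c,256,222,.095),ray(c,240,222,.095),ray(c,272,222,.095))
```

```text
roof [0.48493907 0.05119914 0.064     ] [ 0.48500981 -0.0272061   0.064     ] [0.48486823 0.12970919 0.064     ]
knobtop [0.48913046 0.05194733 0.095     ] [0.4891408  0.03886203 0.095     ] [0.48912013 0.0650359  0.095     ]
```

Emit:
drive_tool:
  commands:
    - {"dx":-0.0045,"dy":-0.0102,"dz":0.005,"wx":0,"wy":0,"wz":0,"claw":1}
    - {"dx":-0.0045,"dy":-0.0102,"dz":0.02,"wx":0,"wy":0,"wz":0,"claw":1}
    - {"dx":0,"dy":0,"dz":0.03,"wx":0,"wy":0,"wz":0,"claw":1}
    - {"dx":0,"dy":0,"dz":0.03,"wx":0,"wy":0,"wz":0,"claw":1}
    - {"dx":0,"dy":0,"dz":0.02,"wx":0,"wy":0,"wz":0,"claw":1}
    - {"dx":0,"dy":0,"dz":0.015,"wx":0,"wy":0,"wz":0,"claw":1}
    - {"dx":0,"dy":0,"dz":0.01,"wx":0,"wy":0,"wz":0,"claw":1}
    - {"dx":0,"dy":0,"dz":0,"wx":0,"wy":0,"wz":0,"claw":1}
    - {"dx":0,"dy":0,"dz":0,"wx":0,"wy":0,"wz":0,"claw":1}

```text
clock: 3.25
tool_pos: [0.4895, 0.0487, 0.0862]
eef_rot: [0.0, 1.0, 0.0, 0.0]
contact_force: [0.3, -0.7, 0.6]
opening: 1.0
```

Close on the knob, after coming down the last few millimetres.

Emit:
drive_tool:
  commands:
    - {"dx":0,"dy":0.0018,"dz":0.005,"wx":0,"wy":0,"wz":0,"claw":1}
    - {"dx":0,"dy":0,"dz":0,"wx":0,"wy":0,"wz":0,"claw":1}
    - {"dx":0,"dy":0,"dz":0,"wx":0,"wy":0,"wz":0,"claw":0.4}
    - {"dx":0,"dy":0,"dz":0,"wx":0,"wy":0,"wz":0,"claw":0.4}
    - {"dx":0,"dy":0,"dz":0,"wx":0,"wy":0,"wz":0,"claw":0.4}
    - {"dx":0,"dy":0,"dz":0,"wx":0,"wy":0,"wz":0,"claw":0}
    - {"dx":0,"dy":0,"dz":0,"wx":0,"wy":0,"wz":0,"claw":0}
    - {"dx":0,"dy":0,"dz":0,"wx":0,"wy":0,"wz":0,"claw":0}
    - {"dx":0,"dy":0,"dz":0,"wx":0,"wy":0,"wz":0,"claw":0}

```text
clock: 4.15
tool_pos: [0.4893, 0.0505, 0.0809]
eef_rot: [0.0, 1.0, 0.0, -0.0]
contact_force: [-0.4, 0.6, -0.4]
opening: 0.388
```

Emit:
drive_tool:
  commands:
    - {"dx":0,"dy":0,"dz":0,"wx":0,"wy":0,"wz":0,"claw":0}
    - {"dx":0,"dy":0,"dz":0,"wx":0,"wy":0,"wz":0,"claw":0}
    - {"dx":0,"dy":0,"dz":0,"wx":0,"wy":0,"wz":0,"claw":0}
    - {"dx":0,"dy":0,"dz":0,"wx":0,"wy":0,"wz":0,"claw":0}
    - {"dx":0,"dy":0,"dz":0,"wx":0,"wy":0,"wz":0,"claw":0}
    - {"dx":0,"dy":0,"dz":0,"wx":0,"wy":0,"wz":0,"claw":0}

```text
clock: 4.75
tool_pos: [0.4893, 0.0505, 0.0809]
eef_rot: [0.0, 1.0, -0.0, -0.0]
contact_force: [-0.0, -0.7, 0.7]
opening: 0.299
```

Emit:
drive_tool:
  commands:
    - {"dx":0,"dy":0,"dz":0,"wx":0,"wy":0,"wz":0,"claw":0}
    - {"dx":0,"dy":0,"dz":0,"wx":0,"wy":0,"wz":0,"claw":0}
    - {"dx":0,"dy":0,"dz":-0.005,"wx":0,"wy":0,"wz":0,"claw":0}
    - {"dx":0,"dy":0,"dz":-0.01,"wx":0,"wy":0,"wz":0,"claw":0}
    - {"dx":0,"dy":0,"dz":-0.01,"wx":0,"wy":0,"wz":0,"claw":0}
    - {"dx":0,"dy":0,"dz":0,"wx":0,"wy":0,"wz":0,"claw":0}
    - {"dx":0,"dy":0,"dz":0,"wx":0,"wy":0,"wz":0,"claw":0}

```text
clock: 5.45
tool_pos: [0.4896, 0.0505, 0.1065]
eef_rot: [0.001, 1.0, 0.0, 0.001]
contact_force: [0.3, 0.2, -1.7]
opening: 0.303
```

Emit:
drive_tool:
  commands:
    - {"dx":0,"dy":0,"dz":-0.015,"wx":0,"wy":0,"wz":0,"claw":0}
    - {"dx":0,"dy":0,"dz":-0.02,"wx":0,"wy":0,"wz":0,"claw":0}
    - {"dx":0,"dy":0,"dz":-0.015,"wx":0,"wy":0,"wz":0,"claw":0}
    - {"dx":0,"dy":0.01,"dz":0,"wx":0,"wy":0,"wz":0,"claw":0}
    - {"dx":0.003,"dy":0.02,"dz":0,"wx":0,"wy":0,"wz":0,"claw":0}
    - {"dx":0.005,"dy":0.025,"dz":0,"wx":0,"wy":0,"wz":0,"claw":0}
    - {"dx":0.005,"dy":0.025,"dz":0,"wx":0,"wy":0,"wz":0,"claw":0}
    - {"dx":0.005,"dy":0.025,"dz":0,"wx":0,"wy":0,"wz":0,"claw":0}
    - {"dx":0.005,"dy":0.025,"dz":0,"wx":0,"wy":0,"wz":0,"claw":0}
    - {"dx":0.005,"dy":0.025,"dz":0,"wx":0,"wy":0,"wz":0,"claw":0}
    - {"dx":0,"dy":0.025,"dz":0,"wx":0,"wy":0,"wz":0,"claw":0}
    - {"dx":0,"dy":0.025,"dz":0,"wx":0,"wy":0,"wz":0,"claw":0}

```text
clock: 6.65
tool_pos: [0.4603, 0.2572, 0.1548]
eef_rot: [-0.0, 1.0, -0.0, -0.001]
contact_force: [0.8, 0.5, -2.0]
opening: 0.301
```

Emit:
drive_tool:
  commands:
    - {"dx":0,"dy":0.025,"dz":0,"wx":0,"wy":0,"wz":0,"claw":0}
    - {"dx":0,"dy":0.015,"dz":0.005,"wx":0,"wy":0,"wz":0,"claw":0}
    - {"dx":0,"dy":0.01,"dz":0.015,"wx":0,"wy":0,"wz":0,"claw":0}
    - {"dx":0,"dy":0,"dz":0.02,"wx":0,"wy":0,"wz":0,"claw":0}
    - {"dx":0,"dy":0,"dz":0.015,"wx":0,"wy":0,"wz":0,"claw":0}
    - {"dx":0,"dy":0,"dz":0.01,"wx":0,"wy":0,"wz":0,"claw":0}
    - {"dx":0,"dy":0,"dz":0,"wx":0,"wy":0,"wz":0,"claw":0}
    - {"dx":0,"dy":0,"dz":0,"wx":0,"wy":0,"wz":0,"claw":0}

```text
clock: 7.45
tool_pos: [0.4615, 0.3051, 0.0907]
eef_rot: [0.001, 1.0, -0.0, -0.0]
contact_force: [-0.0, 0.4, -1.8]
opening: 0.304
```

Run:
```python
from h import *
s=r.get_state();print(s['tool_pos'],s['eef_rot'],s['opening'],s['contact_force'])
a=cam('wrist')['color'];c=cam('scene');save(c,'s2.png')
b=cv2.resize(c['color'],(400,300));d=cv2.resize(a,(400,300))
cv2.imwrite('pics/m2.png',np.hstack([b,d])[:,:,::-1])
```

```text
[0.4614538  0.30511534 0.09065281] [ 6.16876787e-04  9.99999749e-01 -2.79745241e-04 -2.08202023e-04] 0.3043366363954051 [-0.04270108  0.42683647 -1.83125427]
```

View pics/m2.png

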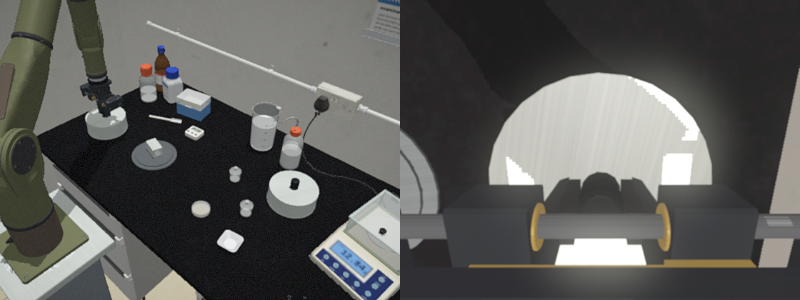

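The cover is held upright over clear bench, and the insert is now visible on the base plate at about (153,146) in the left half. Next I lower the last 14 mm and let go.

Emit:
drive_tool:
  commands:
    - {"dx":0,"dy":0,"dz":0.005,"wx":0,"wy":0,"wz":0,"claw":0}
    - {"dx":0,"dy":0,"dz":0.005,"wx":0,"wy":0,"wz":0,"claw":0}
    - {"dx":0,"dy":0,"dz":0.004,"wx":0,"wy":0,"wz":0,"claw":0}
    - {"dx":0,"dy":0,"dz":0,"wx":0,"wy":0,"wz":0,"claw":0}
    - {"dx":0,"dy":0,"dz":0,"wx":0,"wy":0,"wz":0,"claw":0}

```text
clock: 8.05
tool_pos: [0.4615, 0.3055, 0.077]
eef_rot: [0.0, 1.0, -0.0, 0.0]
contact_force: [-0.2, -0.8, 0.7]
opening: 0.304
```

Emit:
drive_tool:
  commands:
    - {"dx":0,"dy":0,"dz":0,"wx":0,"wy":0,"wz":0,"claw":0.7}
    - {"dx":0,"dy":0,"dz":0,"wx":0,"wy":0,"wz":0,"claw":0.7}
    - {"dx":0,"dy":0,"dz":0,"wx":0,"wy":0,"wz":0,"claw":0.7}
    - {"dx":0,"dy":0,"dz":0,"wx":0,"wy":0,"wz":0,"claw":0.7}
    - {"dx":0,"dy":0,"dz":0,"wx":0,"wy":0,"wz":0,"claw":0.7}
    - {"dx":0,"dy":0,"dz":-0.015,"wx":0,"wy":0,"wz":0,"claw":0.7}
    - {"dx":0,"dy":0,"dz":-0.03,"wx":0,"wy":0,"wz":0,"claw":0.7}
    - {"dx":0,"dy":0,"dz":-0.04,"wx":0,"wy":0,"wz":0,"claw":0.7}
    - {"dx":0,"dy":0,"dz":-0.04,"wx":0,"wy":0,"wz":0,"claw":0.7}
    - {"dx":0,"dy":-0.02,"dz":-0.04,"wx":0,"wy":0,"wz":0,"claw":0.7}
    - {"dx":0,"dy":-0.02,"dz":-0.02,"wx":0,"wy":0,"wz":0,"claw":1}
    - {"dx":0,"dy":-0.02,"dz":0,"wx":0,"wy":0,"wz":0,"claw":1}

```text
clock: 9.25
tool_pos: [0.4629, 0.246, 0.2652]
eef_rot: [0.0, 1.0, 0.002, 0.003]
contact_force: [0.4, -0.1, -0.6]
opening: 0.86
```

Run:
```python
from h import *
s=r.get_state();print(s['tool_pos'],s['opening'],s['q'])
import pickle
o=[]
for n,p in(('top',(.49,.05,.03)),('scene',(.49,.05,.03))):
    c=cam(n);pickle.dump(c,open(n+'2.pkl','wb'));u,v=proj(c,np.array(p));u,v=int(u),int(v);print(n,u-35,v-35)
    o.append(cv2.resize(c['color'][v-35:v+35,u-35:u+35],(400,400),interpolation=cv2.INTER_CUBIC))
cv2.imwrite('pics/m3.png',np.hstack(o)[:,:,::-1])
```

```text
[0.46289273 0.24598202 0.26517091] 0.8604764359372623 [-0.37751314  0.54328478 -0.31412722  1.85153235  0.23120674  0.77531848
  0.75589454]
top 186 188
scene 179 173
```

View pics/m3.png

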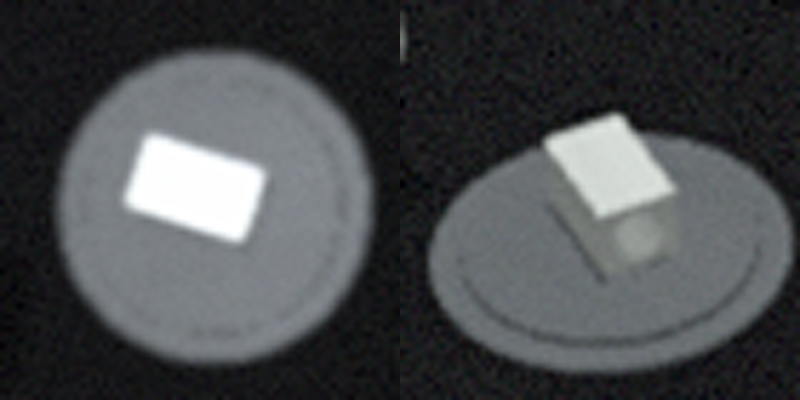

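Top crop: the insert's long axis runs from left to right, slightly down. Scene crop: the right-hand (-y) end shows a round spot at (637,238), which is probably the bore. I'll measure the pose and check the other end with the wrist camera from here.

Run:
```python
from h import *
import pickle
c=pickle.load(open('top2.pkl','rb'));g=cv2.cvtColor(c['color'],cv2.COLOR_RGB2GRAY)
m=np.zeros_like(g);m[188:258,186:256]=(g[188:258,186:256]>185)
cs,_=cv2.findContours(m,cv2.RETR_EXTERNAL,cv2.CHAIN_APPROX_NONE);k=max(cs,key=cv2.contourArea)
b=cv2.boxPoints(cv2.minAreaRect(k));P=np.array([ray(c,u,v,.046) for u,v in b]);print(b,P,P.mean(0))
c=cam('wrist');g=c['color'];u,v=map(int,proj(c,np.array([.5,.05,.03])));print(u,v)
x0,y0=max(u-60,0),max(v-60,0);k=cv2.resize(g[y0:y0+120,x0:x0+120],(480,480),interpolation=cv2.INTER_CUBIC);print(x0,y0)
cv2.imwrite('pics/w3.png',k[:,:,::-1])
```

```text
[[206.90001 223.3    ]
 [211.3     210.09999]
 [232.59999 217.2    ]
 [228.2     230.40001]] [[0.49049472 0.09450851 0.046     ]
 [0.53139297 0.08183903 0.046     ]
 [0.50999956 0.01582723 0.046     ]
 [0.46918009 0.02867222 0.046     ]] [0.50026684 0.05521175 0.046     ]
116 219
56 159
```

View pics/w3.png

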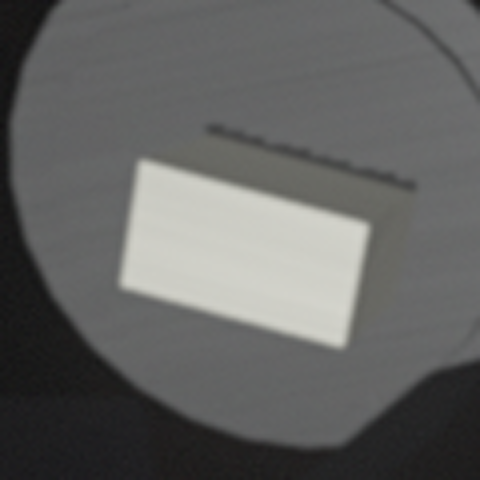

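The +y end, on the right of this picture, is plain, so the bore is at the -y end. I'll refine the pose with the wrist corners and test whether xArm7-like kinematics explains the logged poses, so I can check the final posture.

```bash
cat > kin.py <<'E'
import numpy as np
from scipy.spatial.transform import Rotation as R
from scipy.optimize import least_squares
h=np.pi/2
J=[((0,0,.267),0),((0,0,0),-h),((0,-.293,0),h),((.0525,0,0),h),((.0775,-.3425,0),h),((0,0,0),h),((.076,.097,0),-h)]
LO=np.array([-3.01,-.46,-1.47,.13,-1,.04,-2.66]);HI=np.array([3.01,2.08,1.51,2.56,4.14,2.09,2.66])
def fk(q,L=0,B=np.eye(4)):
    T=B.copy()
    for (p,a),t in zip(J,q):
        A=np.eye(4);A[:3,:3]=(R.from_euler('x',a)*R.from_euler('z',t)).as_matrix();A[:3,3]=p;T=T@A
    T=T.copy();T[:3,3]+=L*T[:3,2];return T
E
python3 - <<'E'
from h import *
from kin import *
c=cam('wrist')
q=np.array([(142,158),(370,224),(345,349),(120,288)])/4+[56,159]
P=np.array([ray(c,u,v,.046) for u,v in q]);print(P,P.mean(0))
d=(P[0]+P[3]-P[1]-P[2]);d/=np.linalg.norm(d);print('dir',d,np.degrees(np.arctan2(d[1],d[0])))
D=[([-1.19420648,.68989115,-.19452938,1.5662313,.15735546,.90253258,-.21511241],[.20993624,.58809887,.2489984]),
([-.02206155,.57570392,-.34179133,2.01057187,.32400598,.60630382,.99191744],[.4798,.0711,.2164])]
s=r.get_state();D.append((s['q'],s['tool_pos']));print(s['eef_rot'])
for q,p in D:
    T=fk(q);print(T[:3,3],p,T[:3,2],np.hypot(*T[:2,3]),np.hypot(p[0],p[1]))
E
```

```text
[[0.47066587 0.03706344 0.046     ]
 [0.48972168 0.0977445  0.046     ]
 [0.52672804 0.08655844 0.046     ]
 [0.50814756 0.02506709 0.046     ]] [0.49881579 0.06160837 0.046     ]
dir [-0.29440578 -0.95568051  0.        ] -107.12190881906994
[ 6.16134764e-04  9.99999769e-01  2.16133830e-04 -1.87625853e-04]
[ 0.13465949 -0.59905826  0.20688436] [0.20993624, 0.58809887, 0.2489984] [-0.00242398  0.01044787 -0.99994248] 0.6140064936158078 0.6244465595714452
[ 0.65087229 -0.16330142  0.51884018] [0.4798, 0.0711, 0.2164] [ 0.74113866 -0.17177655 -0.64900408] 0.6710455220799968 0.4850394313867688
[ 0.54440099 -0.37348684  0.4413568 ] [0.46127481 0.24581648 0.2617849 ] [ 0.43636171 -0.30074121 -0.8480231 ] 0.6602006177675356 0.5226855605330365
```

Run:
```python
from h import *
import itertools
D=[([-1.19420648,.68989115,-.19452938,1.5662313,.15735546,.90253258,-.21511241],[.20993624,.58809887,.2489984],[.170505501,.985356373,-.000830349,-.0000605]),
([-.02206155,.57570392,-.34179133,2.01057187,.32400598,.60630382,.99191744],[.4798,.0711,.2164],[-.0011685,.9999991,.0006136,.0001446])]
s=r.get_state();D.append((s['q'],s['tool_pos'],s['eef_rot']))
Z=lambda a:R.from_euler('z',a);Y=lambda a:R.from_euler('y',a)
for s3,s5,s7 in itertools.product((1,-1),repeat=3):
    A=[];b=[];e=[]
    for q,p,o in D:
        F=[Z(-q[0])]
        for r_ in(Y(q[1]),Z(s3*q[2]),Y(q[3]),Z(s5*q[4]),Y(q[5]),Z(s7*q[6])):F.append(F[-1]*r_)
        M=[f.as_matrix() for f in F]
        e.append((R.from_quat(o).inv()*F[-1]).as_rotvec().round(2))
        A.append(np.c_[[0,0,1],M[2][:,2],M[2][:,0],M[4][:,2],M[4][:,0],M[6][:,2]]);b.append(p)
    A=np.vstack(A);b=np.hstack(b);x,*_=np.linalg.lstsq(A,b,rcond=None)
    print(s3,s5,s7,x.round(4),np.abs(A@x-b).max().round(4),*e)
```

```text
1 1 1 [ 2.07357e+01  1.28090e+00 -4.11000e-01  2.52300e-01  1.79000e-02
  2.15752e+01] 0.0336 [-0.   0.  -1.5] [ 0.   -0.    1.53] [ 0.   -0.    0.81]
1 1 -1 [ 2.07357e+01  1.28090e+00 -4.11000e-01  2.52300e-01  1.79000e-02
  2.15752e+01] 0.0336 [-0.    0.   -1.07] [ 0.    0.   -0.45] [ 0.  -0.  -0.7]
1 -1 1 [-0.4959  0.699  -0.079   0.3364  0.045  -0.4109] 0.0187 [ 0.24 -0.14 -1.69] [ 0.37 -0.09  0.98] [ 0.31 -0.11  0.47]
1 -1 -1 [-0.4959  0.699  -0.079   0.3364  0.045  -0.4109] 0.0187 [ 0.19 -0.18 -1.26] [ 0.28  0.26 -0.98] [ 0.31  0.13 -1.02]
-1 1 1 [-0.1031  0.5475  0.0147  0.3561  0.0221 -0.1823] 0.0099 [-0.2   0.2  -1.79] [-0.27  0.27  0.94] [-0.23  0.23  0.27]
-1 1 -1 [-0.1031  0.5475  0.0147  0.3561  0.0221 -0.1823] 0.0099 [-0.14  0.22 -1.37] [-0.37 -0.08 -1.02] [-0.34  0.01 -1.23]
-1 -1 1 [45.9409  0.9301 -0.2142  0.4774  0.1443 46.1368] 0.007 [-0.  0. -2.] [ 0.   -0.    0.41] [-0.    0.   -0.06]
-1 -1 -1 [45.9409  0.9301 -0.2142  0.4774  0.1443 46.1368] 0.007 [-0.    0.   -1.57] [ 0.    0.   -1.57] [-0.    0.   -1.57]
```

The kinematics matches a 7R arm with all roll axes reversed, and the tool roll offset is constant. Plan: grip with tool x pointing away from the bore, at yaw about 72.5°. Then turn back and tilt so the fingers point outward with the bore up.

Emit:
drive_tool:
  commands:
    - {"dx":-0.005,"dy":-0.025,"dz":0,"wx":0,"wy":0,"wz":0,"claw":1}
    - {"dx":-0.005,"dy":-0.025,"dz":0,"wx":0,"wy":0,"wz":0,"claw":1}
    - {"dx":-0.005,"dy":-0.025,"dz":0,"wx":0,"wy":0,"wz":0,"claw":1}
    - {"dx":-0.005,"dy":-0.025,"dz":0,"wx":0,"wy":0,"wz":0,"claw":1}
    - {"dx":-0.005,"dy":-0.025,"dz":0,"wx":0,"wy":0,"wz":0,"claw":1}
    - {"dx":-0.005,"dy":-0.025,"dz":0,"wx":0,"wy":0,"wz":0,"claw":1}
    - {"dx":-0.006,"dy":-0.018,"dz":0,"wx":0,"wy":0,"wz":0,"claw":1}
    - {"dx":0,"dy":0,"dz":0,"wx":0,"wy":0,"wz":0.134,"claw":1}
    - {"dx":0,"dy":0,"dz":0,"wx":0,"wy":0,"wz":0.134,"claw":1}
    - {"dx":0,"dy":0,"dz":0,"wx":0,"wy":0,"wz":0.134,"claw":1}
    - {"dx":0,"dy":0,"dz":0,"wx":0,"wy":0,"wz":0.134,"claw":1}
    - {"dx":0,"dy":0,"dz":0,"wx":0,"wy":0,"wz":0.134,"claw":1}

```text
clock: 10.65
tool_pos: [0.4974, 0.0794, 0.2612]
eef_rot: [0.331, 0.944, 0.0, -0.001]
contact_force: [0.1, 0.4, -0.6]
opening: 1.002
```

Emit:
drive_tool:
  commands:
    - {"dx":0,"dy":0,"dz":0,"wx":0,"wy":0,"wz":0.134,"claw":1}
    - {"dx":0,"dy":0,"dz":0,"wx":0,"wy":0,"wz":0.134,"claw":1}
    - {"dx":0,"dy":0,"dz":0,"wx":0,"wy":0,"wz":0.134,"claw":1}
    - {"dx":0,"dy":0,"dz":0,"wx":0,"wy":0,"wz":0.134,"claw":1}
    - {"dx":0,"dy":0,"dz":0,"wx":0,"wy":0,"wz":0.134,"claw":1}
    - {"dx":0,"dy":0,"dz":0,"wx":0,"wy":0,"wz":0.134,"claw":1}
    - {"dx":0,"dy":0,"dz":0,"wx":0,"wy":0,"wz":0.134,"claw":1}
    - {"dx":0,"dy":0,"dz":0,"wx":0,"wy":0,"wz":0.134,"claw":1}
    - {"dx":0,"dy":0,"dz":0,"wx":0,"wy":0,"wz":0.134,"claw":1}
    - {"dx":0,"dy":0,"dz":0,"wx":0,"wy":0,"wz":0,"claw":1}
    - {"dx":0,"dy":0,"dz":0,"wx":0,"wy":0,"wz":0,"claw":1}
    - {"dx":0,"dy":0,"dz":0,"wx":0,"wy":0,"wz":0,"claw":1}

```text
clock: 11.85
tool_pos: [0.4973, 0.0782, 0.2616]
eef_rot: [0.806, 0.592, -0.0, -0.0]
contact_force: [-0.6, 0.1, 0.2]
opening: 1.003
```

Run:
```python
from h import *
c=cam('wrist');save(c,'w4.png');s=r.get_state();print(s['tool_pos'],R.from_quat(s['eef_rot']).as_matrix().round(3),s['q'])
print(proj(c,np.array([.499,.058,.046])))
g=cv2.cvtColor(c['color'],cv2.COLOR_RGB2GRAY)
for t in(150,170,190):
    cs,_=cv2.findContours((g>t).astype(np.uint8),cv2.RETR_EXTERNAL,cv2.CHAIN_APPROX_NONE)
    for k in cs:
        if cv2.contourArea(k)>1500:
            b=cv2.boxPoints(cv2.minAreaRect(k));P=np.array([ray(c,u,v,.046) for u,v in b]);e=[np.linalg.norm(P[i]-P[i-1]) for i in range(4)]
            print(t,b.mean(0),P.mean(0).round(4),np.round(e,4),[np.degrees(np.arctan2(*(P[i]-P[i-1])[1::-1])).round(1) for i in range(4)])
```

```text
[0.49729135 0.07792366 0.26172819] [[ 0.299  0.954 -0.   ]
 [ 0.954 -0.299  0.   ]
 [ 0.    -0.    -1.   ]] [-0.39691248  0.52415272  0.23470199  1.92525381 -0.17950254  0.71244561
 -0.35986435]
(np.float64(286.8049557027506), np.float64(208.33932515892656))
150 [287.5 209. ] [0.4993 0.0564 0.046 ] [0.064  0.0379 0.064  0.0397] [np.float64(72.1), np.float64(-17.4), np.float64(-106.3), np.float64(162.6)]
150 [448.65002 175.95   ] [0.6762 0.0396 0.046 ] [0.0594 0.0528 0.0588 0.0548] [np.float64(96.5), np.float64(1.5), np.float64(-81.4), np.float64(-177.7)]
150 [  7.3999996 168.80002  ] [0.2252 0.1871 0.046 ] [0.1163 0.048  0.114  0.0524] [np.float64(87.6), np.float64(5.9), np.float64(-90.4), np.float64(-172.1)]
150 [544.   49.5] [0.7869 0.1343 0.046 ] [0.0904 0.0284 0.0908 0.0305] [np.float64(83.7), np.float64(-17.4), np.float64(-95.0), np.float64(162.6)]
150 [171.5  30.5] [0.4443 0.2602 0.046 ] [0.0537 0.1526 0.0532 0.1594] [np.float64(64.1), np.float64(-17.4), np.float64(-108.7), np.float64(162.6)]
170 [448.67896 176.09633] [0.6762 0.0394 0.046 ] [0.0593 0.0511 0.0589 0.0531] [np.float64(95.0), np.float64(-0.3), np.float64(-83.0), np.float64(-179.6)]
170 [  7.499998 169.      ] [0.2252 0.1869 0.046 ] [0.115  0.0481 0.1127 0.0523] [np.float64(87.6), np.float64(5.9), np.float64(-90.4), np.float64(-172.1)]
170 [171.5  30.5] [0.4443 0.2602 0.046 ] [0.0537 0.1526 0.0532 0.1594] [np.float64(64.1), np.float64(-17.4), np.float64(-108.7), np.float64(162.6)]
190 [448.85004 176.05   ] [0.6764 0.0395 0.046 ] [0.0569 0.0512 0.0564 0.0531] [np.float64(96.6), np.float64(1.5), np.float64(-81.5), np.float64(-177.7)]
190 [  7.2999973 169.1      ] [0.225  0.1869 0.046 ] [0.1132 0.0466 0.111  0.0507] [np.float64(87.6), np.float64(5.9), np.float64(-90.5), np.float64(-172.2)]
190 [171.  30.] [0.444  0.2608 0.046 ] [0.0528 0.1517 0.0523 0.1583] [np.float64(64.1), np.float64(-17.4), np.float64(-108.7), np.float64(162.6)]
```

View pics/w4.png

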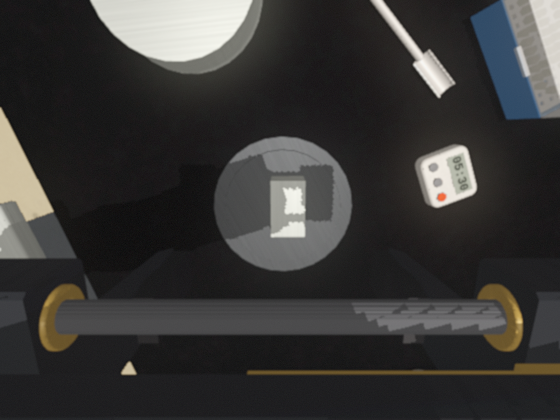

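The insert's centre is at (0.499, 0.0565) and its bar yaw is 72.6°, which lines up with the jaws. In the picture it sits at (288,208). I'll come down on it now.

Emit:
drive_tool:
  commands:
    - {"dx":-0.01,"dy":0.004,"dz":0.01,"wx":0,"wy":0,"wz":0,"claw":1}
    - {"dx":-0.0098,"dy":0.0043,"dz":0.02,"wx":0,"wy":0,"wz":0,"claw":1}
    - {"dx":0,"dy":0,"dz":0.03,"wx":0,"wy":0,"wz":0,"claw":1}
    - {"dx":0,"dy":0,"dz":0.03,"wx":0,"wy":0,"wz":0,"claw":1}
    - {"dx":0,"dy":0,"dz":0.03,"wx":0,"wy":0,"wz":0,"claw":1}
    - {"dx":0,"dy":0,"dz":0.03,"wx":0,"wy":0,"wz":0,"claw":1}
    - {"dx":0,"dy":0,"dz":0.03,"wx":0,"wy":0,"wz":0,"claw":1}
    - {"dx":0,"dy":0,"dz":0.02,"wx":0,"wy":0,"wz":0,"claw":1}
    - {"dx":0,"dy":0,"dz":0.01,"wx":0,"wy":0,"wz":0,"claw":1}
    - {"dx":0,"dy":0,"dz":0,"wx":0,"wy":0,"wz":0,"claw":1}
    - {"dx":0,"dy":0,"dz":0,"wx":0,"wy":0,"wz":0,"claw":1}

```text
clock: 13.0
tool_pos: [0.4996, 0.0557, 0.0524]
eef_rot: [0.807, 0.591, 0.0, 0.0]
contact_force: [0.9, -0.2, 0.3]
opening: 0.996
```

Emit:
drive_tool:
  commands:
    - {"dx":0.001,"dy":0,"dz":0.014,"wx":0,"wy":0,"wz":0,"claw":1}
    - {"dx":0,"dy":0,"dz":0.01,"wx":0,"wy":0,"wz":0,"claw":1}
    - {"dx":0,"dy":0,"dz":0.004,"wx":0,"wy":0,"wz":0,"claw":1}
    - {"dx":0,"dy":0,"dz":0,"wx":0,"wy":0,"wz":0,"claw":0}
    - {"dx":0,"dy":0,"dz":0,"wx":0,"wy":0,"wz":0,"claw":0}
    - {"dx":0,"dy":0,"dz":0,"wx":0,"wy":0,"wz":0,"claw":0}
    - {"dx":0,"dy":0,"dz":0,"wx":0,"wy":0,"wz":0,"claw":0}
    - {"dx":0,"dy":0,"dz":0,"wx":0,"wy":0,"wz":0,"claw":0}
    - {"dx":0,"dy":0,"dz":0,"wx":0,"wy":0,"wz":0,"claw":0}
    - {"dx":0,"dy":0,"dz":0,"wx":0,"wy":0,"wz":0,"claw":0}
    - {"dx":0,"dy":0,"dz":0,"wx":0,"wy":0,"wz":0,"claw":0}
    - {"dx":0,"dy":0,"dz":0,"wx":0,"wy":0,"wz":0,"claw":0}
  grip_force: 40

```text
clock: 14.2
tool_pos: [0.4995, 0.0571, 0.024]
eef_rot: [0.807, 0.591, 0.0, -0.0]
contact_force: [-0.0, 0.7, 2.2]
opening: 0.428
```

Emit:
drive_tool:
  commands:
    - {"dx":0,"dy":0,"dz":0,"wx":0,"wy":0,"wz":0,"claw":0}
    - {"dx":0,"dy":0,"dz":0,"wx":0,"wy":0,"wz":0,"claw":0}
    - {"dx":0,"dy":0,"dz":0,"wx":0,"wy":0,"wz":0,"claw":0}

```text
clock: 14.5
tool_pos: [0.4995, 0.0571, 0.024]
eef_rot: [0.807, 0.591, 0.0, -0.0]
contact_force: [-1.2, -0.4, 2.8]
opening: 0.424
```

Emit:
drive_tool:
  commands:
    - {"dx":0,"dy":0,"dz":-0.005,"wx":0,"wy":0,"wz":0,"claw":0}
    - {"dx":0,"dy":0,"dz":-0.015,"wx":0,"wy":0,"wz":0,"claw":0}
    - {"dx":0,"dy":0,"dz":-0.025,"wx":0,"wy":0,"wz":0,"claw":0}
    - {"dx":0,"dy":0,"dz":-0.025,"wx":0,"wy":0,"wz":0,"claw":0}
    - {"dx":0,"dy":0,"dz":-0.025,"wx":0,"wy":0,"wz":0,"claw":0}
    - {"dx":0,"dy":0,"dz":-0.025,"wx":0,"wy":0,"wz":0,"claw":0}
    - {"dx":0,"dy":0,"dz":-0.025,"wx":0,"wy":0,"wz":0,"claw":0}
    - {"dx":0,"dy":0,"dz":-0.025,"wx":0,"wy":0,"wz":0,"claw":0}
    - {"dx":0,"dy":0,"dz":-0.025,"wx":0,"wy":0,"wz":0,"claw":0}
    - {"dx":0,"dy":0,"dz":-0.025,"wx":0,"wy":0,"wz":0,"claw":0}
    - {"dx":0,"dy":0,"dz":-0.015,"wx":0,"wy":0,"wz":0,"claw":0}
    - {"dx":0,"dy":0,"dz":0,"wx":0,"wy":0,"wz":0,"claw":0}

```text
clock: 15.7
tool_pos: [0.5004, 0.057, 0.2606]
eef_rot: [0.807, 0.591, 0.002, 0.001]
contact_force: [0.4, 0.5, -2.7]
opening: 0.432
```

Emit:
drive_tool:
  commands:
    - {"dx":0,"dy":0,"dz":-0.02,"wx":0,"wy":0,"wz":-0.1,"claw":0}
    - {"dx":0,"dy":0,"dz":-0.02,"wx":0,"wy":0,"wz":-0.12,"claw":0}
    - {"dx":0,"dy":0,"dz":-0.02,"wx":0,"wy":0,"wz":-0.12,"claw":0}
    - {"dx":0,"dy":0,"dz":-0.02,"wx":0,"wy":0,"wz":-0.12,"claw":0}
    - {"dx":0,"dy":0,"dz":-0.02,"wx":0,"wy":0,"wz":-0.12,"claw":0}
    - {"dx":0,"dy":0,"dz":-0.02,"wx":0,"wy":0,"wz":-0.12,"claw":0}
    - {"dx":0,"dy":0,"dz":-0.02,"wx":0,"wy":0,"wz":-0.12,"claw":0}
    - {"dx":0,"dy":0,"dz":0,"wx":0,"wy":0,"wz":-0.12,"claw":0}
    - {"dx":0,"dy":0,"dz":0,"wx":0,"wy":0,"wz":-0.12,"claw":0}
    - {"dx":0,"dy":0,"dz":0,"wx":0,"wy":0,"wz":-0.12,"claw":0}
    - {"dx":0,"dy":0,"dz":0,"wx":0,"wy":0,"wz":-0.12,"claw":0}
    - {"dx":0,"dy":0,"dz":0,"wx":0,"wy":0,"wz":-0.12,"claw":0}

```text
clock: 16.9
tool_pos: [0.4987, 0.0569, 0.3973]
eef_rot: [0.224, 0.975, -0.0, -0.002]
contact_force: [0.5, -0.6, -3.2]
opening: 0.429
```

Emit:
drive_tool:
  commands:
    - {"dx":0,"dy":0,"dz":0,"wx":0,"wy":0,"wz":-0.12,"claw":0}
    - {"dx":0,"dy":0,"dz":0,"wx":0,"wy":0,"wz":-0.12,"claw":0}
    - {"dx":0,"dy":0,"dz":0,"wx":0,"wy":0,"wz":-0.12,"claw":0}
    - {"dx":0,"dy":0,"dz":0,"wx":0,"wy":0,"wz":-0.1,"claw":0}
    - {"dx":0,"dy":0,"dz":0,"wx":0,"wy":0,"wz":0,"claw":0}
    - {"dx":0,"dy":0,"dz":0,"wx":0,"wy":0,"wz":0,"claw":0}

```text
clock: 17.5
tool_pos: [0.4991, 0.0568, 0.3979]
eef_rot: [-0.0, 1.0, -0.0, -0.001]
contact_force: [-0.4, 0.1, -2.3]
opening: 0.432
```

Run:
```python
from h import *
s=r.get_state();print({k:np.round(s[k],3) for k in('q','tool_pos','eef_rot','opening','contact_force','clock')})
```

```text
{'q': array([-0.061,  0.362, -0.211,  1.697,  0.083,  1.094,  1.274]), 'tool_pos': array([0.499, 0.057, 0.398]), 'eef_rot': array([-0.   ,  1.   , -0.   , -0.001]), 'opening': np.float64(0.432), 'contact_force': array([-0.397,  0.14 , -2.296]), 'clock': np.float64(17.5)}
```

Held firmly: the opening is 37.5 mm and the load is about 2.5 N. I'll tilt outward now.

Emit:
drive_tool:
  commands:
    - {"dx":-0.01,"dy":0,"dz":0,"wx":0,"wy":-0.06,"wz":0,"claw":0}
    - {"dx":-0.02,"dy":0,"dz":0,"wx":0,"wy":-0.1,"wz":0,"claw":0}
    - {"dx":-0.02,"dy":0,"dz":0,"wx":0,"wy":-0.1,"wz":0,"claw":0}
    - {"dx":-0.02,"dy":0,"dz":0,"wx":0,"wy":-0.1,"wz":0,"claw":0}
    - {"dx":-0.02,"dy":0,"dz":0,"wx":0,"wy":-0.1,"wz":0,"claw":0}
    - {"dx":-0.02,"dy":0,"dz":0,"wx":0,"wy":-0.1,"wz":0,"claw":0}
    - {"dx":-0.02,"dy":0,"dz":0,"wx":0,"wy":-0.1,"wz":0,"claw":0}
    - {"dx":-0.02,"dy":0,"dz":0,"wx":0,"wy":-0.1,"wz":0,"claw":0}
    - {"dx":0,"dy":0,"dz":0,"wx":0,"wy":0,"wz":0,"claw":0}

```text
clock: 18.4
tool_pos: [0.637, 0.0577, 0.4463]
eef_rot: [-0.002, 0.929, -0.0, 0.37]
contact_force: [-1.0, 0.3, -2.2]
opening: 0.423
```

Run:
```python
from h import *
s=r.get_state();print({k:np.round(s[k],3) for k in('q','tool_pos','eef_rot','opening','contact_force','clock')},R.from_quat(s['eef_rot']).as_matrix().round(3))
```

```text
{'q': array([-0.379,  0.275,  0.18 ,  1.976,  0.609,  0.183,  0.788]), 'tool_pos': array([0.637, 0.058, 0.446]), 'eef_rot': array([-0.002,  0.929, -0.   ,  0.37 ]), 'opening': np.float64(0.423), 'contact_force': array([-0.965,  0.274, -2.173]), 'clock': np.float64(18.4)} [[-0.726 -0.003  0.688]
 [-0.003  1.     0.001]
 [-0.688 -0.001 -0.726]]
```

Emit:
drive_tool:
  commands:
    - {"dx":-0.02,"dy":0,"dz":-0.01,"wx":0,"wy":0,"wz":0,"claw":0}
    - {"dx":-0.025,"dy":0,"dz":-0.015,"wx":0,"wy":0,"wz":0,"claw":0}
    - {"dx":-0.025,"dy":0,"dz":-0.015,"wx":0,"wy":0,"wz":0,"claw":0}
    - {"dx":-0.025,"dy":0,"dz":-0.015,"wx":0,"wy":0,"wz":0,"claw":0}
    - {"dx":-0.02,"dy":0,"dz":-0.01,"wx":0,"wy":0,"wz":0,"claw":0}
    - {"dx":-0.015,"dy":0,"dz":-0.005,"wx":0,"wy":-0.05,"wz":0,"claw":0}
    - {"dx":-0.015,"dy":0,"dz":-0.005,"wx":0,"wy":-0.05,"wz":0,"claw":0}
    - {"dx":-0.015,"dy":0,"dz":-0.005,"wx":0,"wy":-0.05,"wz":0,"claw":0}
    - {"dx":-0.015,"dy":0,"dz":-0.005,"wx":0,"wy":-0.05,"wz":0,"claw":0}
    - {"dx":0,"dy":0,"dz":0,"wx":0,"wy":0,"wz":0,"claw":0}

```text
clock: 19.4
tool_pos: [0.7014, 0.058, 0.6315]
eef_rot: [-0.001, 0.887, 0.001, 0.461]
contact_force: [-0.3, -0.1, -1.8]
opening: 0.428
```

Run:
```python
from h import *
s=r.get_state();print({k:np.round(s[k],3) for k in('q','tool_pos','eef_rot','opening','contact_force','clock')},R.from_quat(s['eef_rot']).as_matrix().round(3))
```

```text
{'q': array([-0.201,  0.199, -0.039,  1.625,  0.5  ,  0.417,  0.976]), 'tool_pos': array([0.701, 0.058, 0.631]), 'eef_rot': array([-0.001,  0.887,  0.001,  0.461]), 'opening': np.float64(0.428), 'contact_force': array([-0.293, -0.107, -1.783]), 'clock': np.float64(19.4)} [[-0.575 -0.003  0.818]
 [-0.001  1.     0.003]
 [-0.818  0.001 -0.575]]
```

Emit:
drive_tool:
  commands:
    - {"dx":-0.012,"dy":0,"dz":0,"wx":0,"wy":-0.06,"wz":0,"claw":0}
    - {"dx":-0.014,"dy":0,"dz":0,"wx":0,"wy":-0.06,"wz":0,"claw":0}
    - {"dx":-0.014,"dy":0,"dz":0,"wx":0,"wy":-0.06,"wz":0,"claw":0}
    - {"dx":-0.014,"dy":0,"dz":0,"wx":0,"wy":-0.06,"wz":0,"claw":0}
    - {"dx":-0.014,"dy":0,"dz":0,"wx":0,"wy":-0.06,"wz":0,"claw":0}
    - {"dx":-0.014,"dy":0,"dz":0,"wx":0,"wy":-0.06,"wz":0,"claw":0}
    - {"dx":-0.014,"dy":0,"dz":0,"wx":0,"wy":-0.06,"wz":0,"claw":0}
    - {"dx":0,"dy":0,"dz":0,"wx":0,"wy":0,"wz":0,"claw":0}
    - {"dx":0,"dy":0,"dz":0,"wx":0,"wy":0,"wz":0,"claw":0}

```text
clock: 20.3
tool_pos: [0.7345, 0.0523, 0.6913]
eef_rot: [0.004, 0.807, -0.006, 0.59]
contact_force: [-0.7, 0.0, -2.6]
opening: 0.432
```

Run:
```python
from h import *
s=r.get_state();print({k:np.round(s[k],3) for k in('q','tool_pos','eef_rot','opening','contact_force','clock')},R.from_quat(s['eef_rot']).as_matrix().round(3))
```

```text
{'q': array([-0.547,  0.204,  0.404,  1.721,  1.677,  0.134, -0.229]), 'tool_pos': array([0.735, 0.052, 0.691]), 'eef_rot': array([ 0.004,  0.807, -0.006,  0.59 ]), 'opening': np.float64(0.432), 'contact_force': array([-0.72 ,  0.037, -2.617]), 'clock': np.float64(20.3)} [[-0.304  0.013  0.953]
 [-0.001  1.    -0.014]
 [-0.953 -0.005 -0.304]]
```

Emit:
drive_tool:
  commands:
    - {"dx":-0.005,"dy":0,"dz":0,"wx":0,"wy":-0.03,"wz":0,"claw":0}
    - {"dx":-0.005,"dy":0,"dz":0,"wx":0,"wy":-0.03,"wz":0,"claw":0}
    - {"dx":-0.005,"dy":0,"dz":0,"wx":0,"wy":-0.03,"wz":0,"claw":0}
    - {"dx":-0.005,"dy":0,"dz":0,"wx":0,"wy":-0.03,"wz":0,"claw":0}
    - {"dx":-0.005,"dy":0,"dz":0,"wx":0,"wy":-0.03,"wz":0,"claw":0}
    - {"dx":-0.005,"dy":0,"dz":0,"wx":0,"wy":-0.03,"wz":0,"claw":0}
    - {"dx":0,"dy":0,"dz":0,"wx":0,"wy":0,"wz":0,"claw":0}
    - {"dx":0,"dy":0,"dz":0,"wx":0,"wy":0,"wz":0,"claw":0}
    - {"dx":0,"dy":0,"dz":0,"wx":0,"wy":0,"wz":0,"claw":0}

```text
clock: 21.2
tool_pos: [0.7414, 0.0524, 0.7207]
eef_rot: [0.003, 0.752, -0.006, 0.66]
contact_force: [-0.0, 0.3, -2.5]
opening: 0.427
```

Run:
```python
from h import *
s=r.get_state();print({k:np.round(s[k],3) for k in('q','qd','tool_pos','eef_rot','opening','contact_force','clock')},R.from_quat(s['eef_rot']).as_matrix().round(3))
```

```text
{'q': array([-0.247,  0.204,  0.013,  1.777,  2.396,  0.366, -0.89 ]), 'qd': array([-0.005, -0.002,  0.   ,  0.001,  0.017,  0.005, -0.014]), 'tool_pos': array([0.741, 0.052, 0.721]), 'eef_rot': array([ 0.003,  0.752, -0.006,  0.66 ]), 'opening': np.float64(0.427), 'contact_force': array([-0.044,  0.345, -2.472]), 'clock': np.float64(21.2)} [[-0.13   0.013  0.991]
 [-0.004  1.    -0.014]
 [-0.992 -0.005 -0.13 ]]
```

Past the wrist singularity, with 7.5° left.

Emit:
drive_tool:
  commands:
    - {"dx":0,"dy":0,"dz":0,"wx":0,"wy":-0.03,"wz":0,"claw":0}
    - {"dx":0,"dy":0,"dz":0,"wx":0,"wy":-0.035,"wz":0,"claw":0}
    - {"dx":0,"dy":0,"dz":0,"wx":0,"wy":-0.035,"wz":0,"claw":0}
    - {"dx":0,"dy":0,"dz":0,"wx":0,"wy":-0.03,"wz":0,"claw":0}
    - {"dx":0,"dy":0,"dz":0,"wx":0,"wy":0,"wz":0,"claw":0}
    - {"dx":0,"dy":0,"dz":0,"wx":0,"wy":0,"wz":0,"claw":0}
    - {"dx":0,"dy":0,"dz":0,"wx":0,"wy":0,"wz":0,"claw":0}
    - {"dx":0,"dy":0,"dz":0,"wx":0,"wy":0,"wz":0,"claw":0}
    - {"dx":0,"dy":0,"dz":0,"wx":0,"wy":0,"wz":0,"claw":0}
    - {"dx":0,"dy":0,"dz":0,"wx":0,"wy":0,"wz":0,"claw":0}

```text
clock: 22.2
tool_pos: [0.7413, 0.0526, 0.7213]
eef_rot: [0.003, 0.707, -0.006, 0.708]
contact_force: [-0.5, 0.4, -2.5]
opening: 0.426
```

Run:
```python
from h import *
s=r.get_state();print({k:np.round(s[k],3) for k in('q','qd','tool_pos','opening','contact_force','clock')},R.from_quat(s['eef_rot']).as_matrix().round(3))
o=[]
for n in('top','scene'):
    c=cam(n);u,v=map(int,proj(c,s['tool_pos']));print(u,v)
    u,v=np.clip(u,60,500),np.clip(v,60,360)
    o.append(cv2.resize(c['color'][v-60:v+60,u-60:u+60],(400,400),interpolation=cv2.INTER_CUBIC))
    if n=='top': f=c['color']
cv2.imwrite('pics/m5.png',np.vstack([np.hstack(o)[:,:,::-1],cv2.resize(np.hstack([f,c['color']]),(800,300))[:,:,::-1][:200]]))
```

```text
{'q': array([-0.158,  0.235, -0.103,  1.865,  2.643,  0.594, -1.116]), 'qd': array([ 0.001, -0.   , -0.   ,  0.002,  0.002,  0.001, -0.002]), 'tool_pos': array([0.741, 0.053, 0.721]), 'opening': np.float64(0.426), 'contact_force': array([-0.482,  0.441, -2.529]), 'clock': np.float64(22.2)} [[ 0.001  0.013  1.   ]
 [-0.006  1.    -0.013]
 [-1.    -0.005  0.001]]
172 41
278 -101
```

View pics/m5.png

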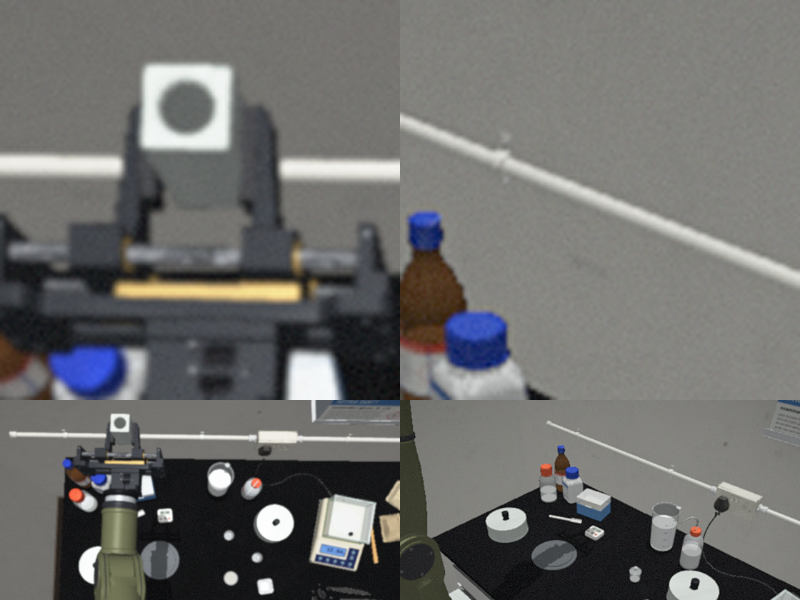

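The top view shows the bore facing up, a dark round hole at (187,107) in the square end. The scene view shows the cover standing upright and free on the left bench at (506,525), with the scoop and timer undisturbed.

```bash
python3 -c "
from plant import r
s=r.get_state();print(s['clock'],s['tool_pos'],s['opening'],abs(s['qd']).max());r.finish_job()"
```

```text
22.3 [0.74135464 0.05261079 0.72104181] 0.42811634426221196 0.0024790069841985015
the job is handed in; nothing more can be done
```

I handed the job in at 22.3 s, with the insert held bore up and the cover set aside. The system gave no verdict.

- **Cover:** I lifted the leftmost cover by its knob and set it upright on the clear bench at about (0.46, 0.305). That is about 0.26 m from the base plate. The weight reading dropped out on touchdown and I let it go there.
- **Insert:** the scene camera showed a round bore at the end facing -y, and the wrist camera showed the other end plain. I gripped the bar across its flats with 40 N, turned it and tilted it so the bore points up.
- **Final readings:** the tool is within about 1° of the intended pose, about 0.72 m above the bench. The opening is 37.5 mm on the 38 mm bar, the load is about 2.5 N, and joint speeds are almost zero.
- **Final pictures:** the top view shows the bore facing up. The scene view shows the cover standing free; the insert itself was above that camera's picture.
- **Bystanders:** they looked unmoved in the final pictures, but I did not measure their positions.
- **Disagreement between views:** before the grasp, the estimates of the insert's y position differed by up to 6 mm (0.055, 0.062 and 0.0565 m). I used the straight-down close-up, 0.0565 m, and the grasp went as planned.

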